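# Sort the table's jack screws on the half-nut thread gauges

### The job

Sort the three levelling-jack screws by thread pitch: lay each one in the notched gauge whose teeth match its thread, roughly centred on the gauge, and ease it along until the threads drop between the teeth and it lies fully home in both rests. Either end may point either way. Do not drop the screws, leave the other things on the table where they are, and let go of everything at the end.

Things in the scene. Friction and masses are not known exactly. Their poses are not given: they have to be found in the camera images.
- screw6_mid (a point): Loose steel jack screw, fine thread: 6 mm pitch, 30 mm over crests, 23 mm over roots, 124 mm of thread, 0.5 kg. Slimmer hex end (15 mm long, 18 mm across) at +x, blunt nose (9 mm long, 17 mm across) at -x. Point: on the axis, mid-thread, 15 mm above the table at the start; x along the axis. How the crests fall about this point is not given.
- screw8_mid (a point): Loose steel jack screw, middle thread: 8 mm pitch, 30 mm over crests, 21 mm over roots, 124 mm of thread, 0.5 kg. Slimmer hex end (15 mm long, 18 mm across) at +x, blunt nose (9 mm long, 17 mm across) at -x. Point: on the axis, mid-thread, 15 mm above the table at the start; x along the axis. How the crests fall about this point is not given.
- screw10_mid (a point): Loose steel jack screw, coarse thread: 10 mm pitch, 30 mm over crests, 19 mm over roots, 124 mm of thread, 0.5 kg. Slimmer hex end (15 mm long, 18 mm across) at +x, blunt nose (9 mm long, 17 mm across) at -x. Point: on the axis, mid-thread, 15 mm above the table at the start; x along the axis. How the crests fall about this point is not given.
- gauge6: Half-nut thread gauge, fine teeth, bolted down. Base 122 x 60 x 10 mm; on it, in line along x, two 90-degree V rests, 52 mm wide, about 35 mm high, from 24 to 54 mm either side of the middle; the 48 mm gap between is free for fingers. Teeth 6 mm apart, 2.2 mm thick, on one common comb across both rests; where they fall along x is not given. Origin under its centre.
- gauge6_seat (a point): Where the middle of the fine screw's axis is when fully home and centred: 34 mm above the table; x along the rests. A screw riding with its crests on the teeth lies about 4.9 mm higher; eased along x, by one pitch at most, the matching screw comes to where it drops in (about 0.7 mm play each way). Another pitch never drops in.
- gauge8: Half-nut thread gauge, middle teeth, bolted down. Base 122 x 60 x 10 mm; on it, in line along x, two 90-degree V rests, 52 mm wide, about 35 mm high, from 24 to 54 mm either side of the middle; the 48 mm gap between is free for fingers. Teeth 8 mm apart, 2.9 mm thick, on one common comb across both rests; where they fall along x is not given. Origin under its centre.
- gauge8_seat (a point): Where the middle of the middle screw's axis is when fully home and centred: 34 mm above the table; x along the rests. A screw riding with its crests on the teeth lies about 6.4 mm higher; eased along x, by one pitch at most, the matching screw comes to where it drops in (about 0.9 mm play each way). Another pitch never drops in.
- gauge10: Half-nut thread gauge, coarse teeth, bolted down. Base 122 x 60 x 10 mm; on it, in line along x, two 90-degree V rests, 52 mm wide, about 35 mm high, from 24 to 54 mm either side of the middle; the 48 mm gap between is free for fingers. Teeth 10 mm apart, 3.6 mm thick, on one common comb across both rests; where they fall along x is not given. Origin under its centre.
- gauge10_seat (a point): Where the middle of the coarse screw's axis is when fully home and centred: 34 mm above the table; x along the rests. A screw riding with its crests on the teeth lies about 7.8 mm higher; eased along x, by one pitch at most, the matching screw comes to where it drops in (about 1.1 mm play each way). Another pitch never drops in.
- pedestal: Bystander among the screws: steel post pedestal, 32 mm foot, 50 mm tall, origin under its centre. Leave it alone.
- lens_tube: Bystander among the screws: black lens tube ring, 31 mm across, 26 mm tall, origin under its centre. Leave it alone.
- fork_clamp: Bystander beside the gauges: aluminium fork clamp, 67 x 34 x 10 mm, origin under it near the middle. Leave it alone.
- ir_viewer: Bystander on the right: hand-held grey infrared viewer on its side, 175 mm long, 48 mm tall, with a 100 mm handle to its -y, origin under its body. Leave it alone.
- goggles: Bystander on the left: laser goggles, 150 mm wide, 46 mm tall, temples to +x, origin under the nose bridge. Leave it alone.
- wrench: Bystander beside the gauges: open-ended wrench, 165 mm long, 8 mm thick, lying flat, origin under its middle. Leave it alone.
Things that resemble listed ones, but are neither listed nor needed, are in the scene too. What is shaped like the part that bears screw6_mid but purple or yellow is not meant.

How it is judged:
By the outcome, as a careful person would: the job done as asked, in the order asked, and still so for the second after the job is handed in, with the robot touching nothing.
It also fails if it takes over 72 s, if anything falls off the work surface, if the arm or the gripper's body presses on something with over 40 N, if the wrist force passes 120 N, or if a joint passes its speed limit or range.

### The arm

A 6-joint arm with a two-finger parallel gripper is mounted at the origin on the work surface. World frame = base frame: x ahead of the robot, y to its left, z up, the work surface at z = 0. Lengths are in mm, angles in rad, forces in N, time in s.
With the tool pointing down it reaches from about 275 to 750 mm from the base axis. Payload 10.2 kg.
Tool frame: the origin (TCP) lies midway between the tips of the shut fingers; the grasp point (between the pads) lies 19 mm behind it; z points along the fingers, y is the line along which they close (so a half turn about z gives the same grasp; the last joint's range is limited). The gripper opens to 85 mm and grips with 20 to 120 N. Pads are 22 mm wide; open, the fingers measure 114 mm over their backs; the gripper's body (76 mm by 85 mm) begins 54 mm behind the grasp point. The pads swing forward as they close: fully open they stand 13 mm farther back than shut.
Start: joints at [-0.223, 0.313, 1.498, -0, 1.331, -0.223], TCP at [525.006, -0.013, 231.294] pointing down, gripper open.
Joint ranges: [-2.94, 2.94], [-0.97, 2.17], [0.19, 2.56], [-1.23, 4.37], [0.02, 3.11], [-2.88, 2.88]. Speed limits (rad/s): [2.39, 2.39, 3.01, 3.14, 3.14, 3.14].

### API

Orientations are given as a unit quaternion [w, x, y, z].
In Python, from rig import sense, capture, finish_job, find_in, place_of gives the robot as it stands. The module is installed in compiled form; this text tells all that it offers.
- The arm moves only by the shell command python3 -m jog 'ROWS' [FORCE]. ROWS is JSON, a list of rows, each an object of numbers: "tx", "ty", "tz": the shift along the tool's x, y, z in mm; "ax", "ay", "az": the turn, a rotation vector about the tool's x, y, z in rad; "jaw": the closure, from -1 (fully open) to 1 (shut), so that 0 is half open. In form: [{"tx": .., "ty": .., "tz": .., "ax": .., "ay": .., "az": .., "jaw": ..}, ...]. A call has 1 to 5 rows; each row shifts and turns the commanded pose from where the row before left it, along the tool's axes as they then stand; what a row does not reach is not made up. A row lasts 1/8 s, in which the tool goes at most 62.5 mm and 10.7 degrees, less where a joint would pass 70% of its speed; a pose out of reach is approached as far as the arm can. A call with a gripper value outside its range is refused whole. The fingers move at their own pace and stop on an object; FORCE is the grip in N (left out, the last holds). Time passes only in rows, so rows that do not move let the fingers close. It gives the time, the measured TCP pose, the force, the opening and the grip force at its end, in the units of the state.
- sense(): the state, without advancing time (a new reading comes with each control period).
- capture(name): name is "scene" or "side" or "wrist"; returns a dict with "color" (384x512x3 uint8, red, green, blue), "depth" (384x512 float32, mm along the optical axis (not along the pixel's ray), 0 where there is no reading), "fx", "fy", "cx", "cy" (pixels), "camera_from_world" (4x4, takes a point from world to camera coordinates); the wrist camera has in their place "mount" (4x4, takes a point from camera to tool coordinates, whose origin is the TCP and whose axes are the flange's). Camera axes: x right, y up, looking along -z (the intrinsics and any distortion apply to the point x, -y, -z); pixel columns grow to the right and rows downward; lengths in mm; the calibration is good to about 2 mm. A picture is of the moment at which its call begins: read the wrist's pose just before it.
- finish_job(): hands the job in; it is judged then, once.
Trained networks look in the newest picture that a camera, given by its name, has taken for a name from the list of things; names that differ only in an ending like _2 or _b are one class to them, and where a whole thing is asked for, a point or a joint stands for the part that bears it (a point fixed in the world has none). Each returns a list of dicts, best first, with "conf" (0 to 1); they miss things now and then, are a little off and sometimes report something else, mostly with a low value. They report only what shows in the picture. A call takes as long as a camera call. They do not tell look-alikes from the thing itself.
- find_in(query, camera): "centre" ([column, row] in pixels, amid what is visible of it).
- place_of(query, camera): "centre" ([column, row] in pixels: a listed point, or the origin of a listed thing).
The state is a dict: "time_s": time; "joints": joint angles; "dq": joint speeds; "tau": joint torques, N m; "eef_pos": TCP position; "ee_rot": TCP orientation; "force": force on the tool from outside, world axes, zero at the start; "wrist_torque": the same for the moment, N m; "grip_width": opening from 0.0 (shut) to 1.0 (fully open); "grip_force": force on a finger pad.
Only numpy, scipy, OpenCV 4.12 (cv2) and the standard library are available. Lean on these libraries where they do the work, as an engineer would, in place of code of your own. Each camera call takes 0.05 s, during which the arm holds its last target. There are 200 camera calls.

## Working session

There is one attempt and no reset: what is moved stays moved. The work goes in short steps, Python scripts to look and compute and a shell command to move; the robot and the scene stay as the last step left them, time stands still between calls to the robot, and variables do not carry over. Pictures are saved under pics/ and viewed, at most 12 in all, crops included, and the job is handed in when it is done.

```bash
mkdir -p pics
cat > h.py <<'E'
import numpy as np, cv2
from rig import sense, capture, find_in, place_of
from scipy.spatial.transform import Rotation as R
def T():
    s=sense(); q=s['ee_rot']; M=np.eye(4); M[:3,:3]=R.from_quat([q[1],q[2],q[3],q[0]]).as_matrix(); M[:3,3]=s['eef_pos']; return M
def cam(name):
    t=T() if name=='wrist' else None
    c=capture(name)
    c['wfc']=t@c['mount'] if name=='wrist' else np.linalg.inv(c['camera_from_world'])
    return c
def onz(c,px,z):  # pixel -> world at height z
    d=c['wfc'][:3,:3]@np.array([(px[0]-c['cx'])/c['fx'],-(px[1]-c['cy'])/c['fy'],-1.]); o=c['wfc'][:3,3]
    return o+d*(z-o[2])/d[2]
def pix(c,p):
    q=np.linalg.inv(c['wfc'])@np.append(p,1); return np.array([c['cx']+c['fx']*q[0]/-q[2],c['cy']+c['fy']*-q[1]/-q[2]])
def cloud(c):
    v,u=np.mgrid[:384,:512]; d=c['depth'].astype(float)
    P=np.stack([(u-c['cx'])/c['fx']*d,-(v-c['cy'])/c['fy']*d,-d],-1)
    return P@c['wfc'][:3,:3].T+c['wfc'][:3,3]
def save(c,n): cv2.imwrite('pics/'+n,c['color'][...,::-1])
E
python3 - <<'E'
from h import *
print(sense())
a=cam('scene'); print(a.keys(),a['fx'],a['wfc'].round(2))
for n,z in [('screw6_mid',15),('screw8_mid',15),('screw10_mid',15),('gauge6',0),('gauge8',0),('gauge10',0),('gauge6_seat',34),('gauge8_seat',34),('gauge10_seat',34),('pedestal',0),('lens_tube',0),('fork_clamp',0),('wrench',0)]:
    for r in place_of(n,'scene')[:4]: print(n,np.round(r['centre']),round(r['conf'],2),onz(a,r['centre'],z).round(0))
b=cam('side'); w=cam('wrist'); print(w['mount'].round(3),w['fx'])
im=np.vstack([np.hstack([cv2.resize(a['color'],(800,600))])])
cv2.imwrite('pics/s.png',im[...,::-1])
cv2.imwrite('pics/bw.png',cv2.resize(np.hstack([b['color'],w['color']]),(800,300))[...,::-1])
E
```

```text
{'time_s': 0.0, 'joints': array([-2.23394201e-01,  3.13457309e-01,  1.49842908e+00, -3.04455330e-06,
        1.33103192e+00, -2.23424209e-01]), 'dq': array([ 3.11634785e-04,  2.01872495e-03,  2.36533362e-03,  7.13778379e-06,
       -5.35112233e-04, -3.05087824e-04]), 'tau': array([-5.78409599e-04, -4.12261176e+01, -2.59742296e+01, -3.58453699e-04,
        4.11797926e-03, -1.23038126e-05]), 'eef_pos': array([5.24738149e+02, 4.95934705e-02, 2.30734359e+02]), 'ee_rot': array([-5.60096152e-04,  7.07095760e-01,  7.07117492e-01, -3.54453066e-04]), 'force': array([0.45137939, 0.16823009, 0.32730827]), 'wrist_torque': array([ 0.01020903, -0.04389411,  0.03324219]), 'grip_force': 0.0, 'grip_width': 0.9974487034013295}
dict_keys(['color', 'depth', 'fx', 'fy', 'cx', 'cy', 'camera_from_world', 'wfc']) 394.0476857782595 [[ 3.30000e-01 -5.50000e-01  7.60000e-01  1.22604e+03]
 [ 9.40000e-01  1.90000e-01 -2.80000e-01 -3.07300e+02]
 [ 1.00000e-02  8.10000e-01  5.80000e-01  6.82290e+02]
 [ 0.00000e+00  0.00000e+00  0.00000e+00  1.00000e+00]]
screw6_mid [268. 217.] 0.94 [450. -10.  15.]
screw6_mid [158
[... 616 characters left out ...]
7 [646. 145.   0.]
gauge10 [263. 218.] 0.36 [433. -16.   0.]
gauge6_seat [307. 258.] 0.91 [643.  16.  34.]
gauge8_seat [218. 270.] 0.97 [ 612. -188.   34.]
gauge8_seat [229. 229.] 0.56 [ 486. -126.   34.]
gauge10_seat [358. 243.] 0.73 [637. 154.  34.]
gauge10_seat [357. 255.] 0.56 [672. 131.  34.]
pedestal [310. 210.] 0.72 [440. 124.   0.]
lens_tube [229. 227.] 0.69 [ 439. -116.    0.]
fork_clamp [409. 234.] 0.46 [618. 325.   0.]
fork_clamp [220. 269.] 0.43 [ 581. -177.    0.]
wrench [160. 293.] 0.59 [ 607. -319.   -0.]
[[   0.       0.959    0.285   73.798]
 [   1.      -0.       0.      -0.856]
 [   0.       0.285   -0.959 -142.792]
 [   0.       0.       0.       1.   ]] 269.9551462215282
```

View pics/s.png

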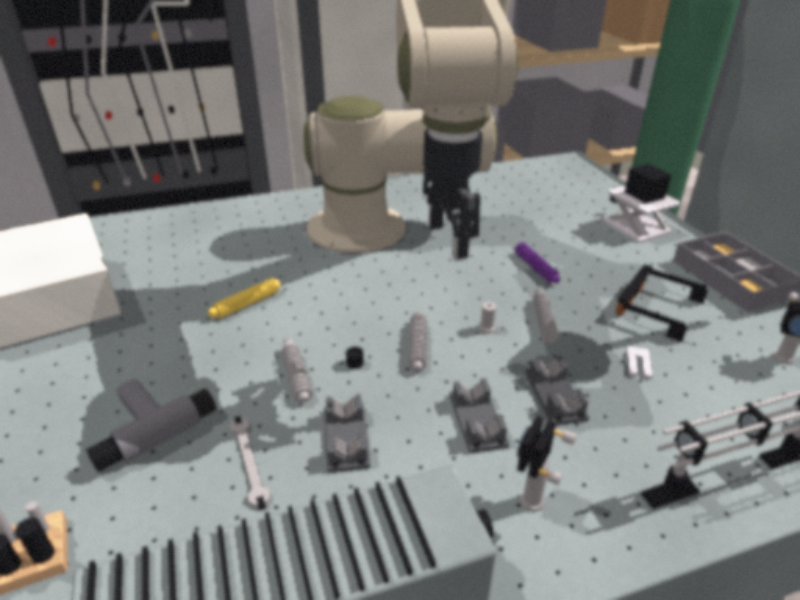

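View pics/bw.png

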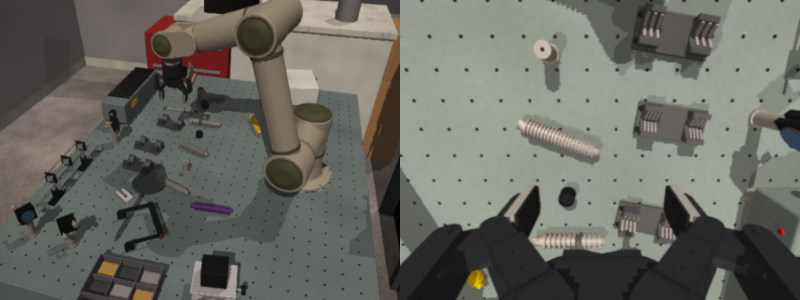

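Scene (800x600): grey screws at (295,370), (417,342), (545,315). Look-alikes: the yellow one at (245,298) and the purple one at (537,262), both excluded by colour. Gauges are at (346,432), (480,412) and (557,388). Next I need a closer look to tell the pitches apart.

Run:
```python
from h import *
w=cam('wrist')
for n,z in [('screw6_mid',15),('screw8_mid',15),('screw10_mid',15),('gauge6_seat',34),('gauge8_seat',34),('gauge10_seat',34),('pedestal',0),('lens_tube',0)]:
    for r in place_of(n,'wrist')[:4]: print(n,np.round(r['centre']),round(r['conf'],2),onz(w,r['centre'],z).round(0))
c=w['color']
cv2.imwrite('pics/w1.png',cv2.resize(c[0:330,130:512],None,fx=800/382,fy=600/330*1.0,interpolation=cv2.INTER_CUBIC)[...,::-1])
```

```text
screw6_mid [207. 178.] 0.75 [454. -14.  15.]
screw10_mid [219. 306.] 0.69 [ 462. -222.   15.]
gauge6_seat [354. 160.] 0.74 [645.  14.  34.]
gauge8_seat [319. 290.] 0.55 [ 614. -180.   34.]
pedestal [194.  70.] 0.66 [443. 124.   0.]
lens_tube [213. 242.] 0.97 [ 455. -118.    0.]
lens_tube [354. 162.] 0.54 [658.   6.   0.]
```

View pics/w1.png

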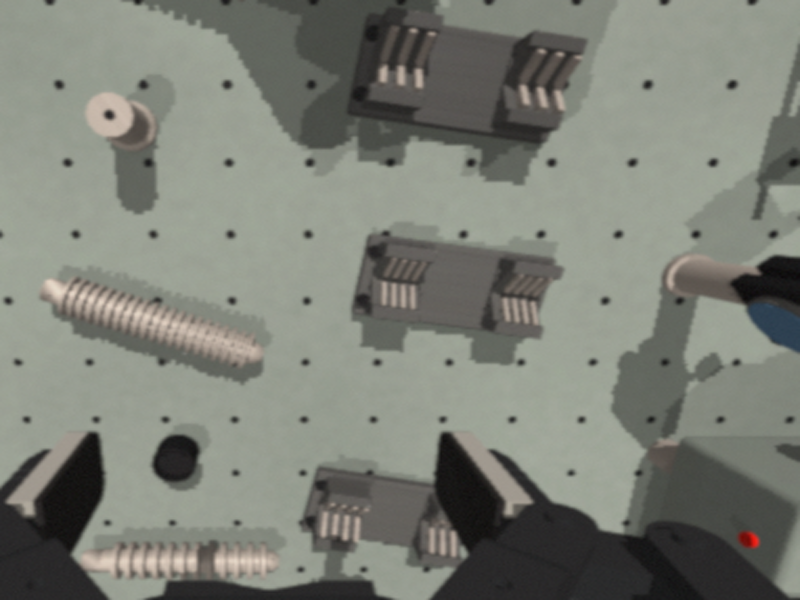

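Wrist view: the coarse gauge (3 teeth per rest) is at (470,75), the fine one at (455,285) and the middle one (4 teeth) at (380,525). The fine screw is at (150,325) and the coarse one at (185,560). The middle screw, outside this view, follows by elimination, so I'll move over it to check.

```bash
python3 -m jog '[{"tx":50,"tz":20},{"tx":50,"tz":30},{"tx":50,"tz":30},{}]'
cat > an.py <<'E'
from h import *
import sys
# fit objects: rough xy, axis via blob above table in depth
def blob(c,xy,zr,rad):
    P=cloud(c); m=(c['depth']>0)&(P[...,2]>zr[0])&(P[...,2]<zr[1])&(np.hypot(P[...,0]-xy[0],P[...,1]-xy[1])<rad)
    n,l,st,ce=cv2.connectedComponentsWithStats(m.astype(np.uint8)); 
    if n<2: return None
    k=1+np.argmax(st[1:,4]); m=l==k
    Q=P[m]; (cx,cy),(a,b),th=cv2.minAreaRect(Q[:,:2].astype(np.float32))
    if a<b: a,b,th=b,a,th+90
    return np.round([cx,cy,a,b,(th+90)%180-90,np.percentile(Q[:,2],95),len(Q)],1)
E
python3 - <<'E'
from an import *
w=cam('wrist'); save(w,'w2.png')
for n,z in [('screw6_mid',15),('screw8_mid',15),('screw10_mid',15),('gauge6_seat',34),('gauge8_seat',34),('gauge10_seat',34)]:
    for r in place_of(n,'wrist')[:3]: print(n,np.round(r['centre']),round(r['conf'],2),onz(w,r['centre'],z).round(0))
print('s8',blob(w,(462,220),(6,40),95)); print('s6',blob(w,(454,-12),(6,40),95)); print('g10',blob(w,(640,150),(4,16),90),blob(w,(640,150),(4,60),90)); print('g6',blob(w,(645,12),(4,16),90))
E
```

```text
screw8_mid [314. 280.] 0.51 [ 610. -174.   15.]
screw8_mid [192.  71.] 0.4 [443. 121.  15.]
screw10_mid [219. 305.] 0.57 [ 461. -220.   15.]
gauge6_seat [354. 160.] 0.79 [646.  15.  34.]
gauge6_seat [358.  39.] 0.28 [636. 151.  34.]
gauge6_seat [347.  46.] 0.18 [625. 145.  34.]
gauge8_seat [320. 291.] 0.6 [ 616. -181.   34.]
gauge10_seat [356.  39.] 0.66 [634. 152.  34.]
gauge10_seat [192.  70.] 0.28 [448. 119.  34.]
s8 [450.7 133.1  17.3   5.  -56.1  35.7  69. ]
s6 [ 450.2  -12.1  147.7   30.   -20.6   30.4 2091. ]
g10 [ 635.1  152.3  122.2   60.3   -9.2   13.8 3015. ] [ 635.1  152.3  122.2   60.3   -9.2   35.7 5986. ]
g6 [ 643.2   13.9  121.8   60.    -8.5   14.  2225. ]schema error: expected keys tx, ty, tz, ax, ay, az, jaw
```

View pics/w2.png

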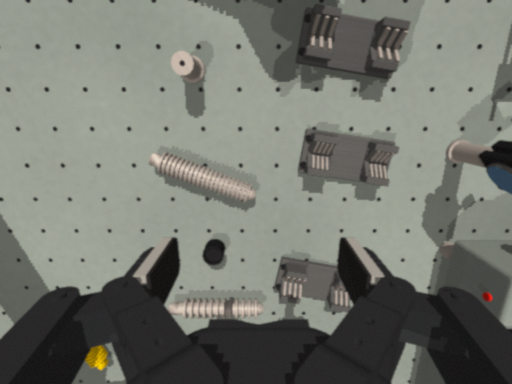

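The move was refused because all keys are required. The view is unchanged: fine screw at (205,178), gauge6 at (347,158). Blob fits from the depth image look accurate. Resending the move.

```bash
python3 -m jog '[{"tx":50,"ty":0,"tz":20,"ax":0,"ay":0,"az":0,"jaw":-1},{"tx":50,"ty":0,"tz":30,"ax":0,"ay":0,"az":0,"jaw":-1},{"tx":50,"ty":0,"tz":30,"ax":0,"ay":0,"az":0,"jaw":-1},{"tx":0,"ty":0,"tz":0,"ax":0,"ay":0,"az":0,"jaw":-1}]'
python3 - <<'E'
from an import *
w=cam('wrist'); cv2.imwrite('pics/w3.png',cv2.resize(w['color'][0:300],None,fx=1.56,fy=1.56,interpolation=2)[...,::-1])
print('s8',blob(w,(455,220),(6,40),75)); print('s6',blob(w,(454,-12),(6,40),95)); print('g10',blob(w,(640,150),(4,16),90)); print('g6',blob(w,(645,12),(4,16),90))
print(T().round(2))
E
```

```text
time_s: 2.1
eef_pos: [523.5, 152.5, 149.1]
ee_rot: [-0.002, 0.706, 0.709, -0.001]
force: [0.4, -1.3, 0.8]
grip_width: 1.001
grip_force: 0.0
s8 [ 457.8  231.1  145.9   29.6  -20.5   30.5 4200. ]
s6 [ 463.5  -14.1  111.5   26.2  -19.6   29.8 1429. ]
g10 [ 634.6  152.4  121.6   60.3   -9.    13.5 3197. ]
g6 [612.9  19.   60.5  60.3  81.1  15.  870. ]
[[ -0.     1.    -0.   524.52]
 [  1.     0.    -0.   150.93]
 [ -0.    -0.    -1.   150.59]
 [  0.     0.     0.     1.  ]]
```

View pics/w3.png

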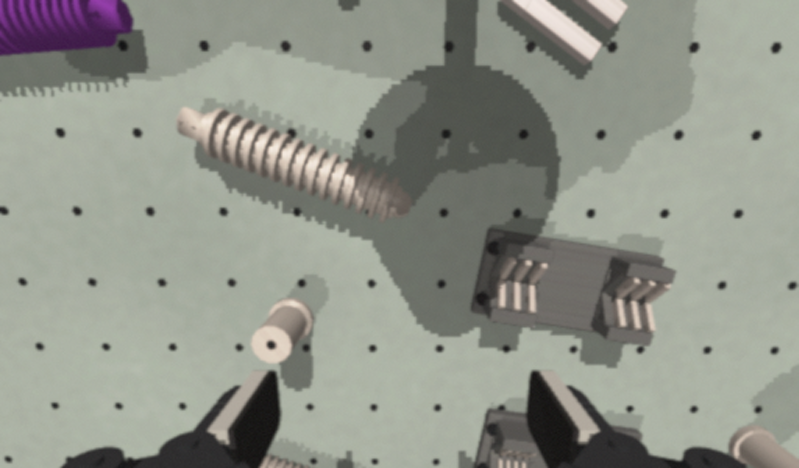

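The third gauge (575,285) has 3 coarse teeth per rest, so it is gauge10. The screw at (290,165) has about 15 crests, so it is the 8 mm one, with its hex on the left. Choice made: fine screw at (450,-12), middle at (460,230), coarse at (458,-222).

```bash
python3 -m jog '[{"tx":40,"ty":-32,"tz":10,"ax":0,"ay":0,"az":-0.173,"jaw":-1},{"tx":45,"ty":-25,"tz":10,"ax":0,"ay":0,"az":-0.173,"jaw":-1},{"tx":0,"ty":0,"tz":0,"ax":0,"ay":0,"az":-0.173,"jaw":-1},{"tx":0,"ty":0,"tz":0,"ax":0,"ay":0,"az":-0.173,"jaw":-1},{"tx":0,"ty":0,"tz":0,"ax":0,"ay":0,"az":-0.173,"jaw":-1}]'
python3 -m jog '[{"tx":0,"ty":0,"tz":0,"ax":0,"ay":0,"az":-0.173,"jaw":-1},{"tx":0,"ty":0,"tz":0,"ax":0,"ay":0,"az":-0.175,"jaw":-1},{"tx":0,"ty":0,"tz":0,"ax":0,"ay":0,"az":0,"jaw":-1}]'
cat >> an.py <<'E'
def to(p,yaw):  # print needed tool-frame move to world p, tool-x yaw (deg)
    A=[T() for _ in range(1)][0]; d=A[:3,:3].T@(np.array(p)-A[:3,3])
    a=np.degrees(np.arctan2(A[1,0],A[0,0])); 
    print('pos',A[:3,3].round(1),'yaw',a.round(2),'zaxis',A[:3,2].round(3),'move t',d.round(1),'az',np.radians(-((yaw-a+180)%360-180)).round(3),'tilt fix', (A[:3,:3].T@np.cross(A[:3,2],[0,0,-1])).round(4))
E
python3 - <<'E'
from an import *
print(sense()['joints'].round(2)); w=cam('wrist'); s8=blob(w,(457,230),(6,40),80); print(s8)
u=np.array([np.cos(np.radians(s8[4])),np.sin(np.radians(s8[4]))])
to([*(s8[:2]+3*u),2],180+s8[4])
a=cam('scene')
for n,p in [('g6',(645,12)),('g10',(638,150)),('g8',(614,-181))]: print(n,blob(a,p,(4,16),85))
print('s6',blob(a,(450,-12),(6,40),90),'s10',blob(a,(458,-222),(6,40),90))
E
```

```text
time_s: 2.78
eef_pos: [461.6, 229.0, 132.4]
ee_rot: [0.001, 0.344, 0.939, 0.0]
force: [0.3, 0.0, -0.1]
grip_width: 0.996
grip_force: 0.0
time_s: 3.15
eef_pos: [461.5, 229.1, 132.2]
ee_rot: [0.001, 0.179, 0.984, 0.0]
force: [0.5, -0.6, 0.0]
grip_width: 1.002
grip_force: 0.0
[ 0.23  0.39  1.66 -0.    1.09 -0.98]
[ 456.9  231.5  147.9   29.9  -20.7   30.5 3814. ]
pos [461.3 229.3 132. ] yaw 159.22 zaxis [ 0.001  0.    -1.   ] move t [  2.1   0.4 130. ] az -0.001 tilt fix [0.0007 0.0012 0.    ]
g6 [641.4  13.3 133.8  60.7  -8.8  15.  593. ]
g10 [644.3 150.9 133.   67.2 -11.7  14.9 518. ]
g8 [ 615.9 -181.7  124.1   62.2  -10.7   14.8  607. ]
s6 [453.  -13.7 146.7  28.7 -20.6  32.4 397. ] s10 [ 4.601e+02 -2.260e+02  1.464e+02  3.000e+01 -1.000e-01  3.210e+01
  4.630e+02]
```

```bash
python3 -m jog '[{"tx":1,"ty":0,"tz":40,"ax":0,"ay":0,"az":0,"jaw":-1},{"tx":1,"ty":0,"tz":40,"ax":0,"ay":0,"az":0,"jaw":-1},{"tx":0,"ty":0,"tz":32,"ax":0,"ay":0,"az":0,"jaw":-1},{"tx":0,"ty":0,"tz":17,"ax":0,"ay":0,"az":0,"jaw":-1},{"tx":0,"ty":0,"tz":0,"ax":0,"ay":0,"az":0,"jaw":0.3}]' 60
python3 -m jog '[{"tx":0,"ty":0,"tz":0,"ax":0,"ay":0,"az":0,"jaw":1},{"tx":0,"ty":0,"tz":0,"ax":0,"ay":0,"az":0,"jaw":1},{"tx":0,"ty":0,"tz":0,"ax":0,"ay":0,"az":0,"jaw":1},{"tx":0,"ty":0,"tz":0,"ax":0,"ay":0,"az":0,"jaw":1},{"tx":0,"ty":0,"tz":0,"ax":0,"ay":0,"az":0,"jaw":1}]'
```

```text
time_s: 3.88
eef_pos: [458.7, 230.5, 2.0]
ee_rot: [-0.0, 0.179, 0.984, -0.0]
force: [0.2, -0.6, 0.7]
grip_width: 0.817
grip_force: 0.0
time_s: 4.5
eef_pos: [459.5, 230.9, 3.6]
ee_rot: [0.001, 0.178, 0.984, 0.0]
force: [-1.2, -0.8, 6.4]
grip_width: 0.341
grip_force: 58.8
```

```bash
python3 -m jog '[{"tx":0,"ty":0,"tz":-20,"ax":0,"ay":0,"az":0,"jaw":1},{"tx":0,"ty":0,"tz":-45,"ax":0,"ay":0,"az":0,"jaw":1},{"tx":0,"ty":0,"tz":-45,"ax":0,"ay":0,"az":0,"jaw":1},{"tx":-36,"ty":-33,"tz":0,"ax":0,"ay":0,"az":0,"jaw":1},{"tx":-37,"ty":-34,"tz":0,"ax":0,"ay":0,"az":0,"jaw":1}]'
python3 -m jog '[{"tx":-37,"ty":-34,"tz":0,"ax":0,"ay":0,"az":0,"jaw":1},{"tx":-37,"ty":-34,"tz":0,"ax":0,"ay":0,"az":0,"jaw":1},{"tx":-37,"ty":-34,"tz":0,"ax":0,"ay":0,"az":0,"jaw":1},{"tx":-37,"ty":-34,"tz":0,"ax":0,"ay":0,"az":0,"jaw":1},{"tx":-36,"ty":-33,"tz":0,"ax":0,"ay":0,"az":0,"jaw":1}]'
python3 -m jog '[{"tx":0,"ty":0,"tz":0,"ax":0,"ay":0,"az":-0.18,"jaw":1},{"tx":0,"ty":0,"tz":0,"ax":0,"ay":0,"az":0,"jaw":1}]'
python3 - <<'E'
from an import *
w=cam('wrist'); save(w,'w4.png'); g=blob(w,(615,-181),(4,16),85); print(g)
print('held',blob(w,T()[:2,3],(85,140),110), blob(w,(455,-12),(6,40),85))
to([*g[:2],60],180+g[4])
E
```

```text
time_s: 5.12
eef_pos: [503.9, 141.6, 113.0]
ee_rot: [0.0, 0.177, 0.984, 0.0]
force: [0.4, -0.5, -4.4]
grip_width: 0.339
grip_force: 60.7
time_s: 5.75
eef_pos: [617.1, -81.8, 112.2]
ee_rot: [-0.0, 0.178, 0.984, 0.0]
force: [1.7, 0.4, -4.5]
grip_width: 0.334
grip_force: 60.7
time_s: 6.0
eef_pos: [616.5, -80.5, 111.9]
ee_rot: [-0.001, 0.09, 0.996, 0.0]
force: [-0.2, -0.3, -4.2]
grip_width: 0.336
grip_force: 60.7
[ 613.2 -181.5  121.4   60.4  -11.4   14.3 4302. ]
held [ 6.0010e+02 -7.8800e+01  1.1790e+02  5.4300e+01  5.0000e+00  1.3860e+02
  1.2264e+04] [ 494.2  -29.    53.5   29.8  -21.1   30.5 2584. ]
pos [616.4 -80.  112.1] yaw 169.61 zaxis [-0.001  0.    -1.   ] move t [ -15.2 -100.4   52. ] az 0.018 tilt fix [ 0.0002 -0.001  -0.    ]
```

View pics/w4.png

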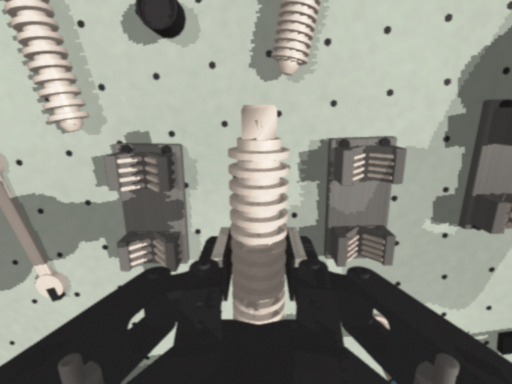

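Wrist view: the held screw is at column 258 with its hex tip at row 105. Gauge8 is at (153,205) with 4 teeth per rest, and gauge6 at (360,200).

```bash
python3 -m jog '[{"tx":-5,"ty":-35,"tz":0,"ax":0,"ay":0,"az":0.018,"jaw":1},{"tx":-5,"ty":-35,"tz":10,"ax":0,"ay":0,"az":0,"jaw":1},{"tx":-5,"ty":-30,"tz":20,"ax":0,"ay":0,"az":0,"jaw":1},{"tx":0,"ty":0,"tz":22,"ax":0,"ay":0,"az":0,"jaw":1},{"tx":0,"ty":0,"tz":0,"ax":0,"ay":0,"az":0,"jaw":1}]'
python3 - <<'E'
from an import *
w=cam('wrist'); t=T()
p=onz(w,(258,105),t[2,3]+13+9); print('hex tip in tool',(t[:3,:3].T@(p-t[:3,3])).round(1))
to([613.2,-181.5,30],180-11.4)
E
```

```text
time_s: 6.68
eef_pos: [611.7, -180.4, 58.8]
ee_rot: [-0.002, 0.099, 0.995, 0.001]
force: [-1.0, -0.2, -4.9]
grip_width: 0.338
grip_force: 60.7
hex tip in tool [ 77.    0.9 -21.9]
pos [ 612.5 -180.6   60.3] yaw 168.71 zaxis [-0.001  0.001 -1.   ] move t [-0.9 -0.8 30.3] az 0.002 tilt fix [ 0.0004 -0.0011 -0.    ]
```

```bash
python3 -m jog '[{"tx":-1,"ty":-1,"tz":15,"ax":0,"ay":0,"az":0,"jaw":1},{"tx":0,"ty":0,"tz":13,"ax":0,"ay":0,"az":0,"jaw":1},{"tx":0,"ty":0,"tz":0,"ax":0,"ay":0,"az":0,"jaw":1}]'
for i in 1 2; do python3 -m jog '[{"tx":0,"ty":0,"tz":1,"ax":0,"ay":0,"az":0,"jaw":1},{"tx":0,"ty":0,"tz":0,"ax":0,"ay":0,"az":0,"jaw":1}]'; done
```

```text
time_s: 7.1
eef_pos: [613.0, -182.2, 31.0]
ee_rot: [-0.001, 0.098, 0.995, 0.0]
force: [0.4, -0.3, -4.1]
grip_width: 0.338
grip_force: 61.0
time_s: 7.35
eef_pos: [613.6, -182.6, 31.6]
ee_rot: [0.0, 0.098, 0.995, -0.0]
force: [0.6, 0.3, -4.7]
grip_width: 0.335
grip_force: 61.0
time_s: 7.6
eef_pos: [613.5, -182.6, 30.3]
ee_rot: [0.0, 0.098, 0.995, 0.0]
force: [0.2, 0.6, -5.3]
grip_width: 0.338
grip_force: 61.0
```

```bash
for i in 1 2 3 4; do python3 -m jog '[{"tx":0,"ty":0,"tz":1,"ax":0,"ay":0,"az":0,"jaw":1},{"tx":0,"ty":0,"tz":0,"ax":0,"ay":0,"az":0,"jaw":1}]' | egrep 'pos|^force'; done
```

```text
eef_pos: [613.6, -182.6, 29.3]
force: [-0.0, -0.8, -4.7]
eef_pos: [613.8, -182.7, 28.4]
force: [1.1, -0.7, -3.6]
eef_pos: [613.8, -182.7, 27.4]
force: [2.4, -1.3, -3.8]
eef_pos: [613.8, -182.6, 26.3]
force: [4.6, -0.6, -3.7]
```

```bash
for i in 1 2; do python3 -m jog '[{"tx":-0.4,"ty":0,"tz":1,"ax":0,"ay":0,"az":0,"jaw":1},{"tx":0,"ty":0,"tz":0,"ax":0,"ay":0,"az":0,"jaw":1}]' | egrep 'pos|^force'; done
```

```text
eef_pos: [613.8, -182.6, 25.1]
force: [2.6, -0.9, -5.5]
eef_pos: [613.9, -182.5, 23.9]
force: [-0.4, 0.1, -4.7]
```

```bash
for i in 1 2 3 4; do python3 -m jog '[{"tx":0,"ty":0,"tz":0.8,"ax":0,"ay":0,"az":0,"jaw":1},{"tx":0,"ty":0,"tz":0,"ax":0,"ay":0,"az":0,"jaw":1}]' | egrep 'pos|^force'; done
```

```text
eef_pos: [614.1, -182.6, 23.3]
force: [0.6, 0.0, -3.5]
eef_pos: [614.3, -182.9, 22.9]
force: [-0.9, -1.1, -2.4]
eef_pos: [614.5, -183.1, 22.5]
force: [-2.5, -3.0, 3.5]
eef_pos: [614.7, -183.4, 22.3]
force: [-3.8, -2.1, 7.5]
```

```bash
python3 -m jog '[{"tx":0,"ty":0,"tz":0,"ax":0,"ay":0,"az":0,"jaw":-0.1},{"tx":0,"ty":0,"tz":0,"ax":0,"ay":0,"az":0,"jaw":-0.4},{"tx":0,"ty":0,"tz":0,"ax":0,"ay":0,"az":0,"jaw":-1},{"tx":0,"ty":0,"tz":0,"ax":0,"ay":0,"az":0,"jaw":-1},{"tx":0,"ty":0,"tz":-10,"ax":0,"ay":0,"az":0,"jaw":-1}]'
python3 -m jog '[{"tx":0,"ty":0,"tz":-40,"ax":0,"ay":0,"az":0,"jaw":-1},{"tx":0,"ty":0,"tz":-50,"ax":0,"ay":0,"az":0,"jaw":-1},{"tx":0,"ty":0,"tz":0,"ax":0,"ay":0,"az":0,"jaw":-1}]'
python3 - <<'E'
from an import *
w=cam('wrist'); save(w,'w5.png')
P=cloud(w); m=(P[...,2]>41)&(P[...,2]<80)&(np.hypot(P[...,0]-613,P[...,1]+182)<85); Q=P[m]; 
for z in [(36,60)]: print(blob(w,(613,-182),z,90))
u=np.array([np.cos(np.radians(-11.4)),np.sin(np.radians(-11.4))]); s=(Q[:,:2]-[613.2,-181.5])@u
print('crest top z along axis',[(k,np.percentile(Q[(s>k)&(s<k+12),2],97).round(1)) for k in range(-60,60,15) if ((s>k)&(s<k+12)).sum()>20])
print('s10',blob(w,(460,-224),(6,40),90))
E
```

```text
time_s: 10.72
eef_pos: [613.9, -182.5, 30.8]
ee_rot: [-0.001, 0.098, 0.995, 0.0]
force: [-0.1, -1.2, 0.7]
grip_width: 1.003
grip_force: 0.0
time_s: 11.1
eef_pos: [616.1, -183.5, 126.2]
ee_rot: [0.004, 0.098, 0.995, -0.002]
force: [-0.6, 0.1, -0.2]
grip_width: 1.002
grip_force: 0.0
[ 612.2 -181.6  147.1   29.4  -11.2   49.1 4352. ]
crest top z along axis [(-60, np.float64(49.3)), (-45, np.float64(49.4)), (-30, np.float64(49.5)), (-15, np.float64(49.5)), (0, np.float64(49.4)), (15, np.float64(49.3)), (30, np.float64(49.4)), (45, np.float64(49.4))]
s10 [ 4.896e+02 -2.257e+02  8.330e+01  3.000e+01 -1.000e-01  3.040e+01
  3.503e+03]
```

View pics/w5.png

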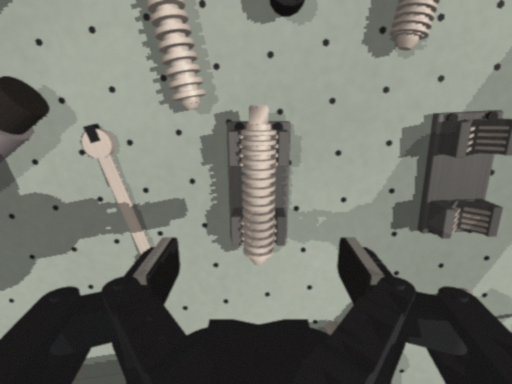

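Screw8 sits level in gauge8 (column 258, rows 105-262), with its crest tops at z=49.4 all along, which means fully home. Next is screw10 at (178,55).

```bash
python3 -m jog '[{"tx":50,"ty":-24,"tz":0,"ax":0,"ay":0,"az":0,"jaw":-1},{"tx":50,"ty":-24,"tz":0,"ax":0,"ay":0,"az":0,"jaw":-1},{"tx":46,"ty":-23,"tz":0,"ax":0,"ay":0,"az":-0.1,"jaw":-1},{"tx":0,"ty":0,"tz":0,"ax":0,"ay":0,"az":-0.1,"jaw":-1},{"tx":0,"ty":0,"tz":0,"ax":0,"ay":0,"az":0,"jaw":-1}]'|grep pos
python3 - <<'E'
from an import *
w=cam('wrist'); s=blob(w,(458,-223),(6,40),85); print(s)
save(w,'w6.png')
to([*s[:2],2],180+s[4])
E
```

```text
eef_pos: [456.8, -223.9, 120.6]
[ 4.573e+02 -2.257e+02  1.484e+02  2.980e+01 -2.000e-01  3.040e+01
  4.032e+03]
pos [ 457.2 -223.8  120.6] yaw -179.88 zaxis [-0.001  0.001 -1.   ] move t [ -0.2  -2.  118.6] az 0.006 tilt fix [ 0.0006 -0.0007 -0.    ]
```

View pics/w6.png

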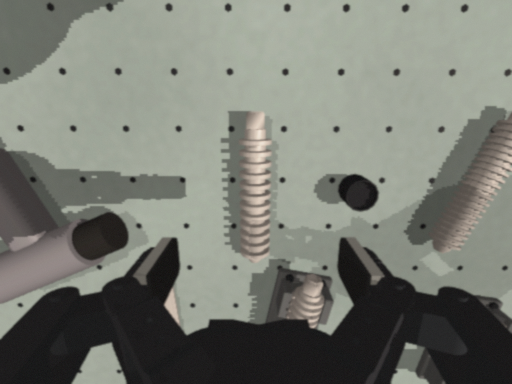

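Screw10 is at column 257, rows 112-260, with its hex at the top (towards the robot). The fingers have clear room between the viewer and the lens tube.

```bash
python3 -m jog '[{"tx":-3,"ty":-2,"tz":40,"ax":0,"ay":0,"az":0,"jaw":-1},{"tx":0,"ty":0,"tz":40,"ax":0,"ay":0,"az":0,"jaw":-1},{"tx":0,"ty":0,"tz":25,"ax":0,"ay":0,"az":0,"jaw":-1},{"tx":0,"ty":0,"tz":13,"ax":0,"ay":0,"az":0,"jaw":-1},{"tx":0,"ty":0,"tz":0,"ax":0,"ay":0,"az":0,"jaw":0.3}]' 60 |grep pos
python3 -m jog '[{"tx":0,"ty":0,"tz":0,"ax":0,"ay":0,"az":0,"jaw":1},{"tx":0,"ty":0,"tz":0,"ax":0,"ay":0,"az":0,"jaw":1},{"tx":0,"ty":0,"tz":0,"ax":0,"ay":0,"az":0,"jaw":1},{"tx":0,"ty":0,"tz":0,"ax":0,"ay":0,"az":0,"jaw":1},{"tx":0,"ty":0,"tz":-10,"ax":0,"ay":0,"az":0,"jaw":1}]'
```

```text
eef_pos: [460.3, -225.6, 2.6]
time_s: 13.08
eef_pos: [459.8, -225.5, 13.1]
ee_rot: [-0.001, -0.002, 1.0, 0.001]
force: [0.1, 0.1, -5.6]
grip_width: 0.336
grip_force: 60.1
```

```bash
python3 -m jog '[{"tx":0,"ty":0,"tz":-47,"ax":0,"ay":0,"az":0,"jaw":1},{"tx":0,"ty":0,"tz":-50,"ax":0,"ay":0,"az":0,"jaw":1},{"tx":-20,"ty":46,"tz":0,"ax":0,"ay":0,"az":0,"jaw":1},{"tx":-22,"ty":48,"tz":0,"ax":0,"ay":0,"az":0,"jaw":1},{"tx":-22,"ty":48,"tz":0,"ax":0,"ay":0,"az":0,"jaw":1}]'|grep pos
python3 -m jog '[{"tx":-22,"ty":48,"tz":0,"ax":0,"ay":0,"az":0,"jaw":1},{"tx":-22,"ty":48,"tz":0,"ax":0,"ay":0,"az":0,"jaw":1},{"tx":-22,"ty":48,"tz":0,"ax":0,"ay":0,"az":0,"jaw":1},{"tx":-22,"ty":47,"tz":0,"ax":0,"ay":0,"az":0,"jaw":1},{"tx":-22,"ty":45,"tz":0,"ax":0,"ay":0,"az":0.16,"jaw":1}]'|grep pos
python3 -m jog '[{"tx":0,"ty":0,"tz":0,"ax":0,"ay":0,"az":0,"jaw":1}]'
python3 - <<'E'
from an import *
w=cam('wrist');t=T()
print('g6',blob(w,(643,14),(4,16),85),'s6',blob(w,(451,-12),(6,40),80))
save(w,'w7.png')
to([634.8,152.4,31],170.9)
E
```

```text
eef_pos: [523.8, -82.1, 110.4]
eef_pos: [632.7, 154.5, 110.1]
time_s: 14.45
eef_pos: [632.5, 155.9, 109.5]
ee_rot: [-0.001, 0.077, 0.997, 0.0]
force: [0.2, -0.8, -6.1]
grip_width: 0.339
grip_force: 61.6
g6 [ 642.5   14.5  121.    60.7   -8.9   14.6 4332. ] s6 [ 486.2  -14.1   79.1   14.4  -25.3   26.5 2448. ]
pos [632.1 154.  109.5] yaw 171.22 zaxis [-0.002 -0.    -1.   ] move t [-3.  -1.2 78.5] az 0.006 tilt fix [-0.0005 -0.0016 -0.    ]
```

View pics/w7.png

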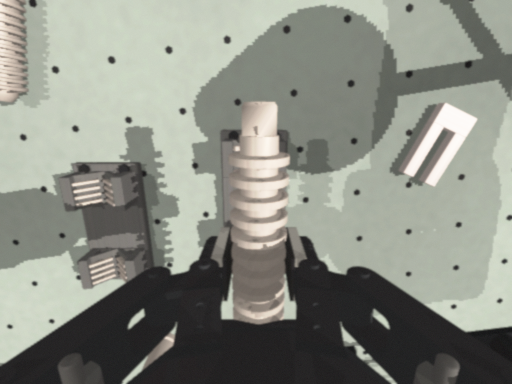

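The held screw10 (column 258, hex tip at row 102) is over gauge10. The fork clamp at (437,145) is well clear. Lowering.

```bash
python3 -m jog '[{"tx":-3,"ty":-1,"tz":40,"ax":0,"ay":0,"az":0.006,"jaw":1},{"tx":0,"ty":0,"tz":22,"ax":0,"ay":0,"az":0,"jaw":1},{"tx":0,"ty":0,"tz":13,"ax":0,"ay":0,"az":0,"jaw":1},{"tx":0,"ty":0,"tz":0,"ax":0,"ay":0,"az":0,"jaw":1}]'|egrep 'pos|^force'
for i in 1 2 3 4 5 6; do python3 -m jog '[{"tx":0,"ty":0,"tz":0.8,"ax":0,"ay":0,"az":0,"jaw":1},{"tx":0,"ty":0,"tz":0,"ax":0,"ay":0,"az":0,"jaw":1}]' | egrep 'pos|^force'; done
```

```text
eef_pos: [635.1, 150.7, 34.8]
force: [-0.7, 0.2, -5.4]
eef_pos: [635.9, 151.3, 35.2]
force: [-0.4, 0.3, -6.3]
eef_pos: [635.5, 151.4, 33.6]
force: [0.9, 0.3, -5.5]
eef_pos: [635.5, 151.4, 32.6]
force: [-0.2, 0.3, -5.3]
eef_pos: [635.5, 151.3, 31.8]
force: [0.2, 0.3, -5.5]
eef_pos: [635.6, 151.3, 31.2]
force: [0.3, 0.0, -4.5]
eef_pos: [635.7, 151.3, 30.9]
force: [-2.8, -0.6, 1.9]
```

```bash
for i in 1 2 3 4; do python3 -m jog '[{"tx":0.8,"ty":0,"tz":0.2,"ax":0,"ay":0,"az":0,"jaw":1},{"tx":0,"ty":0,"tz":0,"ax":0,"ay":0,"az":0,"jaw":1}]' | egrep 'pos|^force'; done
```

```text
eef_pos: [635.6, 151.4, 30.9]
force: [1.9, -0.3, 2.8]
eef_pos: [635.0, 151.4, 30.6]
force: [4.6, -1.7, 3.1]
eef_pos: [632.3, 151.8, 28.6]
force: [1.5, 0.2, -5.0]
eef_pos: [632.3, 151.8, 28.7]
force: [5.3, -0.3, -9.2]
```

```bash
for i in 1 2 3 4; do python3 -m jog '[{"tx":-0.2,"ty":0,"tz":0.9,"ax":0,"ay":0,"az":0,"jaw":1},{"tx":0,"ty":0,"tz":0,"ax":0,"ay":0,"az":0,"jaw":1}]' | egrep 'pos|^force'; done
```

```text
eef_pos: [632.3, 151.8, 28.2]
force: [2.6, -1.5, -7.1]
eef_pos: [632.4, 151.9, 27.4]
force: [1.0, -1.0, -7.0]
eef_pos: [632.6, 151.8, 26.6]
force: [0.9, -0.1, -5.3]
eef_pos: [633.0, 151.7, 25.8]
force: [0.5, 0.0, -5.6]
```

```bash
for i in 1 2 3 4 5; do python3 -m jog '[{"tx":0,"ty":0,"tz":0.9,"ax":0,"ay":0,"az":0,"jaw":1},{"tx":0,"ty":0,"tz":0,"ax":0,"ay":0,"az":0,"jaw":1}]' | egrep 'pos|^force'; done
```

```text
eef_pos: [633.1, 151.7, 24.9]
force: [-0.5, 1.0, -5.7]
eef_pos: [633.1, 151.7, 24.0]
force: [-0.5, -0.5, -6.1]
eef_pos: [633.2, 151.7, 23.4]
force: [-1.2, -0.3, -3.3]
eef_pos: [633.3, 151.8, 23.2]
force: [-4.4, -1.0, 5.3]
eef_pos: [633.4, 151.7, 23.1]
force: [-6.8, -1.6, 11.9]
```

Bottomed at TCP z≈23 (7.8 mm below ride height), so it is home. Releasing and checking.

```bash
python3 -m jog '[{"tx":0,"ty":0,"tz":-0.5,"ax":0,"ay":0,"az":0,"jaw":-0.1},{"tx":0,"ty":0,"tz":0,"ax":0,"ay":0,"az":0,"jaw":-0.4},{"tx":0,"ty":0,"tz":0,"ax":0,"ay":0,"az":0,"jaw":-1},{"tx":0,"ty":0,"tz":0,"ax":0,"ay":0,"az":0,"jaw":-1},{"tx":0,"ty":0,"tz":-10,"ax":0,"ay":0,"az":0,"jaw":-1}]'|grep grip
python3 -m jog '[{"tx":0,"ty":0,"tz":-40,"ax":0,"ay":0,"az":0,"jaw":-1},{"tx":0,"ty":0,"tz":-50,"ax":0,"ay":0,"az":0,"jaw":-1},{"tx":0,"ty":0,"tz":0,"ax":0,"ay":0,"az":0,"jaw":-1}]'|grep pos
cat >> an.py <<'E'
def crest(w,c,yaw):
    P=cloud(w); m=(P[...,2]>41)&(P[...,2]<80)&(np.hypot(P[...,0]-c[0],P[...,1]-c[1])<85); Q=P[m]
    u=np.array([np.cos(np.radians(yaw)),np.sin(np.radians(yaw))]); s=(Q[:,:2]-c)@u
    print(blob(w,c,(36,60),90),[(k,float(np.percentile(Q[(s>k)&(s<k+12),2],97).round(1))) for k in range(-60,60,15) if ((s>k)&(s<k+12)).sum()>20])
E
python3 - <<'E'
from an import *
w=cam('wrist'); crest(w,np.array([634.8,152.4]),-9.1)
to([453,-13,115],159.4)
E
```

```text
grip_width: 1.004
grip_force: 0.0
eef_pos: [635.1, 151.9, 127.1]
[ 629.9  153.5  147.9   29.4   -9.1   49.  4183. ] [(-60, 49.4), (-45, 49.6), (-30, 49.5), (-15, 49.4), (0, 49.3), (15, 49.4), (30, 49.2), (45, 49.3)]
pos [633.9 151.8 124.2] yaw 170.73 zaxis [ 0.004  0.    -1.   ] move t [ 152.  -191.8    8.4] az 0.198 tilt fix [ 0.0009  0.0039 -0.    ]
```

Level at 49.4, so it is home. Now screw6.

```bash
python3 -m jog '[{"tx":30,"ty":-38,"tz":0,"ax":0,"ay":0,"az":0,"jaw":-1},{"tx":31,"ty":-39,"tz":0,"ax":0,"ay":0,"az":0,"jaw":-1},{"tx":31,"ty":-39,"tz":0,"ax":0,"ay":0,"az":0,"jaw":-1},{"tx":30,"ty":-38,"tz":0,"ax":0,"ay":0,"az":0,"jaw":-1},{"tx":30,"ty":-38,"tz":0,"ax":0,"ay":0,"az":0.1,"jaw":-1}]'|grep pos
python3 -m jog '[{"tx":0,"ty":0,"tz":0,"ax":0,"ay":0,"az":0.098,"jaw":-1},{"tx":0,"ty":0,"tz":0,"ax":0,"ay":0,"az":0,"jaw":-1}]'|grep pos
python3 - <<'E'
from an import *
w=cam('wrist'); s=blob(w,(451,-12),(6,40),85); print(s)
save(w,'w8.png')
to([*s[:2],2],180+s[4])
E
```

```text
eef_pos: [450.4, -14.0, 121.1]
eef_pos: [451.7, -13.4, 121.4]
[ 449.9  -12.   147.1   30.   -20.7   30.4 4228. ]
pos [452.  -13.2 121.5] yaw 159.5 zaxis [-0.001  0.    -1.   ] move t [  2.3   0.4 119.5] az 0.004 tilt fix [-0.     -0.0009 -0.    ]
```

View pics/w8.png

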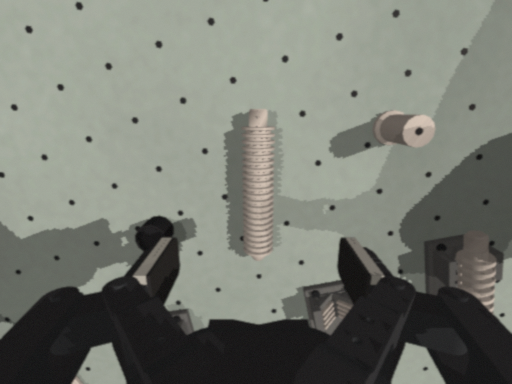

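Screw6 is at column 258, rows 110-258, with its hex towards the robot. The lens tube (155,232) and pedestal (405,128) are clear of the fingers.

```bash
python3 -m jog '[{"tx":-1,"ty":0,"tz":40,"ax":0,"ay":0,"az":0,"jaw":-1},{"tx":0,"ty":0,"tz":40,"ax":0,"ay":0,"az":0,"jaw":-1},{"tx":0,"ty":0,"tz":26,"ax":0,"ay":0,"az":0,"jaw":-1},{"tx":0,"ty":0,"tz":13,"ax":0,"ay":0,"az":0,"jaw":-1},{"tx":0,"ty":0,"tz":0,"ax":0,"ay":0,"az":0,"jaw":0.3}]' 60 |grep pos
python3 -m jog '[{"tx":0,"ty":0,"tz":0,"ax":0,"ay":0,"az":0,"jaw":1},{"tx":0,"ty":0,"tz":0,"ax":0,"ay":0,"az":0,"jaw":1},{"tx":0,"ty":0,"tz":0,"ax":0,"ay":0,"az":0,"jaw":1},{"tx":0,"ty":0,"tz":0,"ax":0,"ay":0,"az":0,"jaw":1},{"tx":0,"ty":0,"tz":-10,"ax":0,"ay":0,"az":0,"jaw":1}]'
python3 -m jog '[{"tx":0,"ty":0,"tz":-47,"ax":0,"ay":0,"az":0,"jaw":1},{"tx":0,"ty":0,"tz":-40,"ax":0,"ay":0,"az":0,"jaw":1},{"tx":0,"ty":0,"tz":0,"ax":0,"ay":0,"az":0,"jaw":1}]' | egrep 'pos|grip'
python3 -c "
from an import *
to([643,14.1,60],171.2)"
```

```text
eef_pos: [453.0, -13.4, 2.5]
time_s: 22.98
eef_pos: [452.7, -13.5, 13.1]
ee_rot: [-0.001, 0.179, 0.984, 0.0]
force: [0.6, -0.0, -5.2]
grip_width: 0.338
grip_force: 59.9
eef_pos: [454.3, -13.9, 102.4]
grip_width: 0.337
grip_force: 61.1
pos [454.3 -13.9 102.4] yaw 159.4 zaxis [ 0.005 -0.002 -1.   ] move t [-166.5   92.6   43.4] az -0.206 tilt fix [ 0.0004  0.0056 -0.    ]
```

```bash
python3 -m jog '[{"tx":-40,"ty":23,"tz":0,"ax":0,"ay":0,"az":0,"jaw":1},{"tx":-42,"ty":23,"tz":0,"ax":0,"ay":0,"az":0,"jaw":1},{"tx":-42,"ty":23,"tz":0,"ax":0,"ay":0,"az":0,"jaw":1},{"tx":-42,"ty":23,"tz":0,"ax":0,"ay":0,"az":-0.1,"jaw":1},{"tx":0,"ty":0,"tz":0,"ax":0,"ay":0,"az":-0.106,"jaw":1}]' | grep pos
python3 -m jog '[{"tx":0,"ty":0,"tz":25,"ax":0,"ay":0,"az":0,"jaw":1},{"tx":0,"ty":0,"tz":15,"ax":0,"ay":0,"az":0,"jaw":1},{"tx":0,"ty":0,"tz":0,"ax":0,"ay":0,"az":0,"jaw":1}]' | grep pos
python3 -c "
from an import *
to([643,14.1,30],171.2); to([643,14.1,30],171.2)"
```

```text
eef_pos: [641.9, 14.5, 96.7]
eef_pos: [639.7, 14.1, 57.8]
pos [639.7  14.1  57.8] yaw 171.18 zaxis [-0.004  0.001 -1.   ] move t [-3.3  0.5 27.8] az -0.0 tilt fix [ 0.     -0.0041 -0.    ]
pos [639.7  14.1  57.8] yaw 171.18 zaxis [-0.004  0.001 -1.   ] move t [-3.3  0.5 27.8] az -0.0 tilt fix [ 0.     -0.0041 -0.    ]
```

```bash
python3 -m jog '[{"tx":-2,"ty":0,"tz":14,"ax":0,"ay":0,"az":0,"jaw":1},{"tx":0,"ty":0,"tz":12,"ax":0,"ay":0,"az":0,"jaw":1},{"tx":0,"ty":0,"tz":0,"ax":0,"ay":0,"az":0,"jaw":1}]'|egrep 'pos|^force'
for i in 1 2 3 4 5 6; do python3 -m jog '[{"tx":0,"ty":0,"tz":0.7,"ax":0,"ay":0,"az":0,"jaw":1},{"tx":0,"ty":0,"tz":0,"ax":0,"ay":0,"az":0,"jaw":1}]' | egrep 'pos|^force'; done
```

```text
eef_pos: [642.2, 13.8, 32.6]
force: [-0.6, 0.6, -4.5]
eef_pos: [643.1, 13.7, 33.6]
force: [0.4, 0.4, -3.5]
eef_pos: [642.9, 13.7, 32.6]
force: [-0.7, -0.3, -4.8]
eef_pos: [642.8, 13.7, 31.7]
force: [0.5, 0.1, -3.6]
eef_pos: [642.8, 13.7, 31.0]
force: [0.5, 0.2, -4.8]
eef_pos: [642.8, 13.7, 30.3]
force: [0.2, -0.6, -5.0]
eef_pos: [642.8, 13.7, 29.6]
force: [0.3, -0.2, -4.1]
```

```bash
for i in 1 2 3 4; do python3 -m jog '[{"tx":0,"ty":0,"tz":0.7,"ax":0,"ay":0,"az":0,"jaw":1},{"tx":0,"ty":0,"tz":0,"ax":0,"ay":0,"az":0,"jaw":1}]' | egrep 'pos|^force'; done
```

```text
eef_pos: [642.8, 13.7, 28.9]
force: [1.2, 0.1, -5.1]
eef_pos: [642.9, 13.7, 28.2]
force: [0.4, 0.3, -4.6]
eef_pos: [642.8, 13.7, 27.5]
force: [-0.5, 0.2, -4.6]
eef_pos: [642.8, 13.7, 26.8]
force: [0.5, -0.9, -3.9]
```

```bash
for i in 1 2 3 4; do python3 -m jog '[{"tx":0,"ty":0,"tz":0.7,"ax":0,"ay":0,"az":0,"jaw":1},{"tx":0,"ty":0,"tz":0,"ax":0,"ay":0,"az":0,"jaw":1}]' | egrep 'pos|^force'; done
```

```text
eef_pos: [642.8, 13.7, 26.1]
force: [0.4, 1.3, -3.6]
eef_pos: [642.8, 13.7, 25.4]
force: [-0.7, -0.4, -3.7]
eef_pos: [642.8, 13.7, 24.7]
force: [0.1, -0.3, -4.2]
eef_pos: [642.9, 13.7, 24.1]
force: [-0.6, -0.3, -4.1]
```

```bash
for i in 1 2 3 4; do python3 -m jog '[{"tx":0,"ty":0,"tz":0.7,"ax":0,"ay":0,"az":0,"jaw":1},{"tx":0,"ty":0,"tz":0,"ax":0,"ay":0,"az":0,"jaw":1}]' | egrep 'pos|^force'; done
```

```text
eef_pos: [643.0, 13.6, 23.6]
force: [-0.4, -0.4, -1.0]
eef_pos: [643.1, 13.4, 23.4]
force: [-2.4, -1.6, 5.5]
eef_pos: [643.2, 13.4, 23.2]
force: [-5.8, -3.6, 9.1]
eef_pos: [643.2, 13.4, 23.2]
force: [-8.0, -2.8, 15.0]
```

Bottomed at 23.3, so it dropped straight in. Releasing, retreating and checking all three.

```bash
python3 -m jog '[{"tx":0,"ty":0,"tz":-1.5,"ax":0,"ay":0,"az":0,"jaw":-0.1},{"tx":0,"ty":0,"tz":0,"ax":0,"ay":0,"az":0,"jaw":-0.4},{"tx":0,"ty":0,"tz":0,"ax":0,"ay":0,"az":0,"jaw":-1},{"tx":0,"ty":0,"tz":0,"ax":0,"ay":0,"az":0,"jaw":-1},{"tx":0,"ty":0,"tz":-10,"ax":0,"ay":0,"az":0,"jaw":-1}]'|grep grip
python3 -m jog '[{"tx":0,"ty":0,"tz":-40,"ax":0,"ay":0,"az":0,"jaw":-1},{"tx":0,"ty":0,"tz":-50,"ax":0,"ay":0,"az":0,"jaw":-1},{"tx":30,"ty":0,"tz":-50,"ax":0,"ay":0,"az":0,"jaw":-1},{"tx":0,"ty":0,"tz":0,"ax":0,"ay":0,"az":0,"jaw":-1}]'
python3 - <<'E'
from an import *
w=cam('wrist'); save(w,'w9.png')
for c,y in [((643,14.1),-8.8),((634.8,152.4),-9.1),((613.2,-181.5),-11.4)]: crest(w,np.array(c),y)
E
```

```text
grip_width: 0.999
grip_force: 0.0
time_s: 30.35
eef_pos: [613.8, 18.5, 178.1]
ee_rot: [0.004, 0.077, 0.997, -0.0]
force: [0.7, 0.9, -1.0]
grip_width: 0.997
grip_force: 0.0
[ 639.2   14.6  147.8   29.7   -8.6   49.1 2937. ] [(-60, 49.4), (-45, 49.5), (-30, 49.6), (-15, 49.3), (0, 49.5), (15, 49.6), (30, 49.6), (45, 49.1)]
[ 630.2  153.6  147.9   31.5   -8.6   49.1 3032. ] [(-60, 49.5), (-45, 49.7), (-30, 49.4), (-15, 49.6), (0, 49.5), (15, 49.4), (30, 49.5), (45, 49.6)]
[ 612.5 -182.5  148.9   33.3  -10.9   48.9 3024. ] [(-60, 49.2), (-45, 49.1), (-30, 49.3), (-15, 49.2), (0, 49.5), (15, 49.1), (30, 49.0), (45, 49.1)]
```

View pics/w9.png

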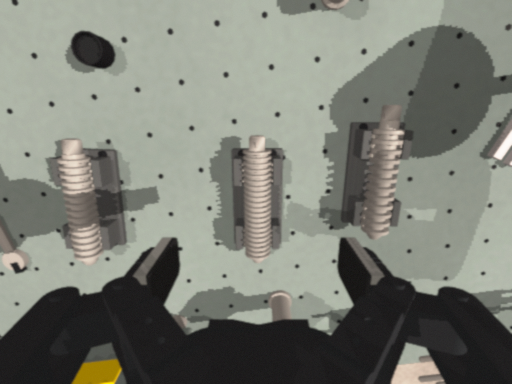

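The view shows all three screws lying in their gauges, at (80,200), (258,198) and (382,172). Crest tops are level at about 49 mm, the gripper is open and the bystanders are in place.

```bash
python3 -c "
from rig import finish_job; print(finish_job())"
```

```text
the job is handed in; nothing more can be done
None
```

All three screws lie fully home and centred to within about 2 mm in their matching gauges (crest tops level at about 49 mm), the gripper is open and clear, and the job was handed in at about 30 s of the 72 s allowed.

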